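# Offer the cover plate up to the gear housing

### The arm

A 6-joint arm with a two-finger parallel gripper is mounted at the origin on a cart in front of the work surface, level with it; the furniture and walls round the work are solid. World frame = base frame: x ahead of the robot, y to its left, z up, the work surface at z = 0. Lengths are in mm, angles in rad, forces in N, time in s.
With the tool pointing down it reaches from about 350 to 875 mm from the base axis. Payload 4.2 kg.
Tool frame: the origin (TCP) lies at the very end of the fingers, on their centre line; the grasp point (between the pads) lies arm.grip_depth behind it (arm.grip_depth is the distance from the TCP to the grasp point, in mm); z points along the fingers, y is the direction in which the jaws open and shut (so a half turn about z gives the same grasp; the last joint's range is limited). The gripper opens to 85 mm and grips with 20 to 120 N. Pads are 22 mm wide; open, the fingers measure 114 mm over their backs; the gripper's body (76 mm by 85 mm) begins 54 mm behind the grasp point. The pads swing forward as they close: fully open they stand 13 mm farther back than shut.
Start: joints at [1.6, 0.385, 0.008, 0, -1.194, -0.259], TCP at [142.333, 608.556, 231.312] pointing down, gripper open.
Joint ranges: [-3.14, 3.14], [-1.21, 2.06], [-1.07, 1.41], [-3.16, 2.05], [-2.99, -0.16], [-3.1, 3.1]. Speed limits (rad/s): [2.79, 2.79, 3.14, 3.14, 3.14, 3.14].

### API

Orientations are given as a unit quaternion [x, y, z, w].
In Python, from bench import arm, optics, workorder gives the robot as it stands. The module is installed in compiled form; this text tells all that it offers.
- The arm moves only by the tool play_rows, never from a script. Its arguments are lists of equal length, an entry for each row: "travel": the shift along the tool's x, y, z in m, a list of three; "rotation": the turn, a rotation vector about the tool's x, y, z in rad, a list of three; "grip": the opening, from 0 (shut) to 1 (fully open). In form: {"travel": [[x, y, z], ...], "rotation": [[rx, ry, rz], ...], "grip": [grip, ...]}. A call has 1 to 12 rows; each row shifts and turns the commanded pose from where the row before left it, along the tool's axes as they then stand; what a row does not reach is not made up. A row lasts 1/12 s, in which the tool goes at most 41.7 mm and 7.16 degrees, less where a joint would pass 70% of its speed; a pose out of reach is approached as far as the arm can. A call is refused whole if a number of a shift passes 0.0417 or a number of a turn 0.125, either way. A call with a gripper value outside its range is refused whole. The fingers move at their own pace and stop on an object; the grip force is fixed at half the most. Time passes only in rows, so rows that do not move let the fingers close. It gives the time, the measured TCP pose, the force and the opening at its end, in the units of the state.
- arm.read_state(): the state, without advancing time (a new reading comes with each control period).
- optics.get_image(name): name is "scene" or "side" or "wrist"; returns a dict with "image" (480x640x3 uint8, blue, green, red), "depth" (480x640 float32, mm along the optical axis (not along the pixel's ray), 0 where there is no reading), "camera_matrix" (3x3 intrinsics, pixels), "R" (3x3) and "t" (3): a world point X has camera coordinates R X + t; the wrist camera has in their place "hand_eye" (4x4, takes a point from camera to tool coordinates, whose origin is the TCP and whose axes are the flange's). Camera axes: x right, y down, z forward; pixel columns grow to the right and rows downward; lengths in mm; the calibration is good to about 2 mm. The wrist camera is an equidistant fisheye: a pixel r from the principal point sees the ray r / f radians off the axis. A picture is of the moment at which its call begins: read the wrist's pose just before it.
- workorder.job_done(): hands the job in, once; it reports no verdict.
The state is a dict: "clock": time; "joints": joint angles; "joint_vel": joint speeds; "joint_efforts": joint torques, N m; "position": TCP position; "ee_rot": TCP orientation; "contact_force": force on the tool from outside, world axes, zero at the start; "wrist_torque": the same for the moment, N m; "gripper_width": finger opening in mm.
Only numpy, scipy, OpenCV 4.12 (cv2) and the standard library are available. Lean on these libraries where they do the work, as an engineer would, in place of code of your own. Each camera call takes 0.05 s, during which the arm holds its last target. There are 200 camera calls.

### The job

Take the steel cover plate by its bow handle, draw it out of the tray along the guides whose lips overhang its edges, and carry it to the open gear housing. Hold it level, hovering about 20 mm above the housing without ever touching it, turned so that its five holes match the housing's (three-hole end over three-hole end) and each threaded hole lies fully within the outline of its larger clearance hole seen from straight above. Finish still holding it there, motionless, so that a fitter can start the bolts; leave everything else where it is.

Things in the scene. Friction and masses are not known exactly. Their poses are not given: they have to be found in the camera images.
- cover_handle (a point): Centre of the bar of the cover's bow handle: straight dark bar 86 mm long (along the cover's x), 14 mm wide (y), 16 mm high (z), on two posts at x = +-33 mm, above the plate's centre, 50 mm over the plate's underside (bar spans 42 to 58 mm). Axes: x along the plate's long side towards its two-hole end, z up.
- cover_center (a point): Centre of the cover's underside, 50 mm below cover_handle; same axes. At the start it lies 18 to 34 mm from the tray's origin along the tray's +x, on the floor (z = 8 mm), axes along the tray's.
- cover_hole_a (a point): Centre of the cover's corner hole at x = -50, y = +36 mm from cover_center, at the underside; belongs over thread_a.
- cover_hole_b (a point): Centre of the cover's corner hole at x = +50, y = -36 mm from cover_center, at the underside; belongs over thread_b.
- tray: Fixed flat steel stowage tray, 217 x 140 mm, open at its -x end. Origin on the table; x points inwards (draw out towards -x). Floor 8 mm thick, x -105 to +112. Grey guides (105 mm apart) at x +30 to +112 with lips overhanging inwards 8 mm each (gap 89), 17 to 22 mm above the table; stop at x +100. Plate is free of the lips once cover_center is below x = -35 mm; low ridges (14 mm) beside the open part.
- housing_top (a point): Centre of the gear housing's upper face, 50 mm above the table. Five 8 mm threaded holes in the cover's pattern: x -50 with y -36, 0, +36 mm; x +50 with y -36, +36 mm. x along the long side towards the two-hole end, z up; with the cover held right, cover and housing axes agree.
- thread_a (a point): Mouth of the housing's threaded hole at x = -50, y = +36 mm from housing_top.
- thread_b (a point): Mouth of the housing's threaded hole at x = +50, y = -36 mm from housing_top.
- cover: Loose bare steel cover plate 130 x 100 x 5 mm, 0.3 to 0.55 kg, with bow handle, lying in the tray. Origin and axes as cover_center. Five 18 mm through holes: x -50 with y -36, 0, +36 mm (three-hole end); x +50 with y -36, +36 mm (two-hole end).
- housing: Fixed open gear housing with grey painted walls and a bare aluminium upper flange: foot 150 x 120 mm, upper flange 130 x 100 mm with a 70 x 50 mm opening, 50 mm high. Origin on the table below housing_top, same axes.
- bolt_1: Bystander: loose steel hex bolt standing on its head, 15 mm wide, 36 mm high; leave it alone. Origin at its underside.
- bolt_2: Bystander: a second such bolt; leave it alone. Origin at its underside.
- hex_key: Bystander: dark L-shaped hex key lying flat, 33x98x7 mm; leave it alone. Origin at its underside.
- gauge_block: Bystander: small steel gauge block, 22x56x12 mm; leave it alone. Origin at its underside.
- calliper: Bystander: steel calliper lying at the right edge of the table, 225 mm long; leave it alone. Origin at its underside.
- clip_3: Bystander: black moulded clip, 46x67x28 mm, left on the table; leave it alone. Origin at its underside.
- clip_4: Bystander: black moulded clip, 47x74x31 mm, left on the table; leave it alone. Origin at its underside.
- water_bottle: Bystander: clear plastic bottle, 65 mm across, 204 mm tall, back left; leave it alone. Origin at its underside.

How it is judged:
By the outcome, as a careful person would: the job done as asked, in the order asked, and still so for the second after the job is handed in, while the arm keeps its last pose, push and grip.
It also fails if it takes over 51 s, if anything falls off the work surface, if the arm or the gripper's body presses on something with over 40 N, if the wrist force passes 120 N, or if a joint passes its speed limit or range.

## Working session

There is one attempt and no reset: what is moved stays moved. The work goes in short steps, Python scripts to look and compute and a tool call to move; the robot and the scene stay as the last step left them, time stands still between calls to the robot, and variables do not carry over. Pictures are saved under pics/ and viewed, about 8 in all and at most 12, crops included, and the job is handed in when it is done.

Besides the shell and the picture viewer there is one more tool, called after "Call:" as name(argument=value, ...) on one line, values as JSON. play_rows: Moves the arm, as the interface text tells. Its arguments: {"type":"object","properties":{"travel":{"type":"array","items":{"type":"array","items":{"type":"number"}}},"rotation":{"type":"array","items":{"type":"array","items":{"type":"number"}}},"grip":{"type":"array","items":{"type":"number"}}},"required":["travel","rotation","grip"]}

```bash
mkdir -p pics; cat > h.py <<'E'
import numpy as np, cv2
from bench import arm, optics, workorder
from scipy.spatial.transform import Rotation as Rn
def grab(n):
    s=arm.read_state(); d=optics.get_image(n); d['s']=s; return d
def save(n,p):
    d=grab(n); cv2.imwrite('pics/'+p,d['image']); np.save('pics/'+p+'.npy',d,allow_pickle=True); return d
def load(p): return np.load('pics/'+p+'.npy',allow_pickle=True).item()
def ray(d,uv):
    K=d['camera_matrix']; u=np.array([(uv[0]-K[0,2])/K[0,0],(uv[1]-K[1,2])/K[1,1]])
    if 'hand_eye' in d:
        r=np.linalg.norm(u); v=np.r_[u/max(r,1e-9)*np.sin(r),np.cos(r)]
        H=d['hand_eye']; T=Rn.from_quat(d['s']['ee_rot']).as_matrix()
        return T@H[:3,3]+d['s']['position'], T@H[:3,:3]@v
    R=np.array(d['R']); t=np.array(d['t']).ravel()
    return -R.T@t, R.T@np.r_[u,1]
def onz(d,uv,z):
    o,v=ray(d,uv); return o+v*(z-o[2])/v[2]
E
python3 - <<'E'
from h import *
a=save('scene','s1.png'); save('side','d1.png'); w=save('wrist','w1.png')
s=a['s']; print({k:np.round(v,3) for k,v in s.items()}, arm.grip_depth)
for n in('s1.png','d1.png'):
    d=load(n); print(d['camera_matrix'],ray(d,(320,240)))
print(w['camera_matrix'],w['hand_eye'])
E
```

```text
{'clock': np.float64(0.0), 'joints': array([ 1.600e+00,  3.860e-01,  7.000e-03, -1.000e-03, -1.194e+00,
       -2.590e-01]), 'joint_vel': array([ 0.   , -0.   , -0.001, -0.001, -0.001, -0.001]), 'joint_efforts': array([-0.0000e+00, -3.9228e+01,  1.8841e+01,  4.1860e+00, -5.0000e-03,
       -0.0000e+00]), 'position': array([142.228, 608.002, 230.216]), 'ee_rot': array([ 0.993, -0.115, -0.   ,  0.001]), 'contact_force': array([ 0.258, -0.536, -0.477]), 'wrist_torque': array([-0.038, -0.001,  0.002]), 'gripper_width': np.float64(85.349)} 18.700000000000003
[[597.17863716   0.         315.96269376]
 [  0.         597.17863716 238.53937389]
 [  0.           0.           1.        ]] (array([  38.95371933, -833.91055041, 1123.63755004]), array([ 0.29594262,  0.63806254, -0.71087682]))
[[623.09214713   0.         317.46262921]
 [  0.         623.09214713 245.42898475]
 [  0.           0.           1.        ]] (array([ -32.65357861, 1479.16833037, 1396.20205594]), array([ 0.25612065, -0.70408253, -0.6623915 ]))
[[371.64829954   0.         316.2515117 ]
 [  0.         371.64829954 238.91798666]
 [  0.           0.           1.        ]] [[-6.34098145e-04 -9.64429341e-01 -2.64340014e-01  6.48844905e+01]
 [ 9.99999744e-01 -5.23546024e-04 -4.88669243e-04  1.21732270e+00]
 [ 3.32892793e-04 -2.64340256e-01  9.64429426e-01 -1.44362207e+02]
 [ 0.00000000e+00  0.00000000e+00  0.00000000e+00  1.00000000e+00]]
```

View pics/s1.png

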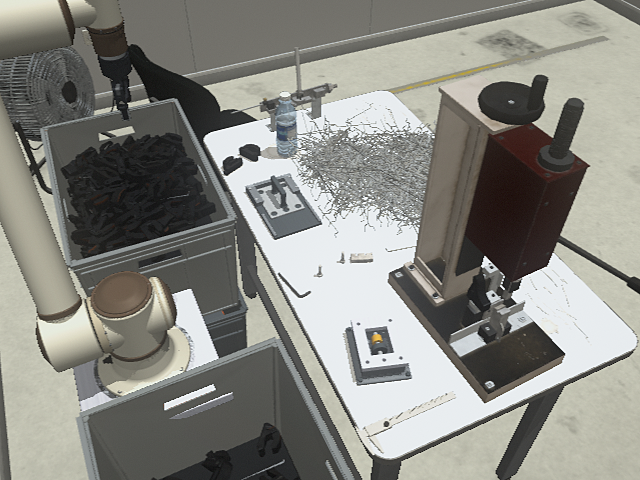

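View pics/d1.png

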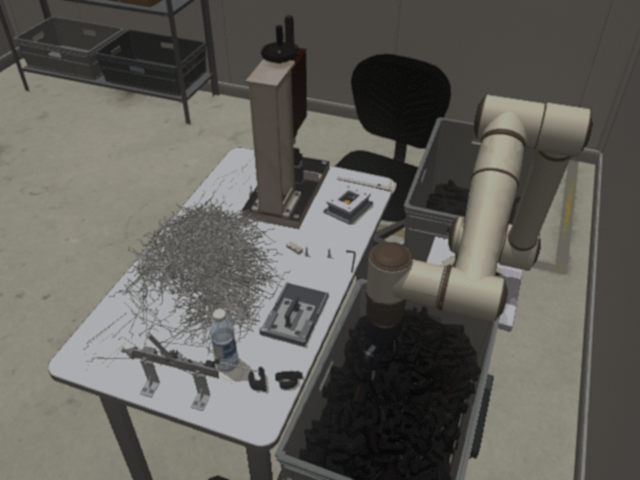

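View pics/w1.png

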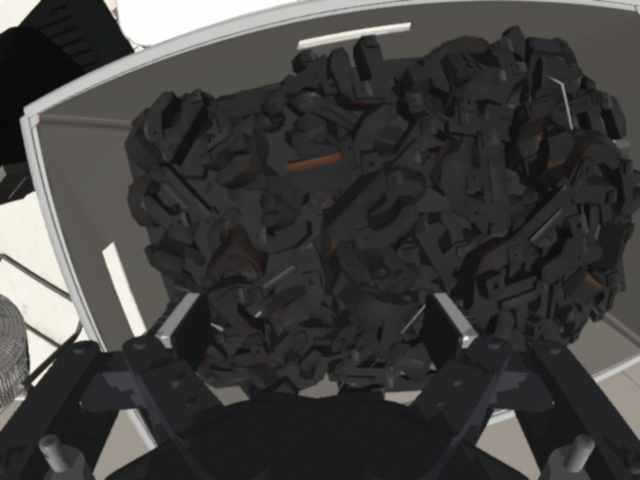

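The scene view shows the tray and cover near (283,205), the housing near (378,348), and two bolts near (320,270) and (341,257). I'll enlarge the tray and the housing.

```bash
python3 - <<'E'
from h import *
a=load('s1.png'); im=a['image']
A=cv2.resize(im[165:245,235:335],None,fx=4,fy=4,interpolation=cv2.INTER_CUBIC)
B=cv2.resize(im[310:390,330:430],None,fx=4,fy=4,interpolation=cv2.INTER_CUBIC)
d=load('d1.png')['image']
C=cv2.resize(d[275:355,250:350],None,fx=4,fy=4,interpolation=cv2.INTER_CUBIC)
D=cv2.resize(d[165:245,300:400],None,fx=4,fy=4,interpolation=cv2.INTER_CUBIC)
cv2.imwrite('pics/c1.png',cv2.resize(np.vstack([np.hstack([A,B]),np.hstack([C,D])]),(750,600)) if 0 else np.vstack([np.hstack([A,B]),np.hstack([C,D])])[:600])
for uv,z in [((283,190),58),((378,347),50),((320,270),20),((341,257),20),((362,258),10),((294,285),5),((232,163),15),((251,152),15),((287,125),100)]: print(uv,onz(a,uv,z).round())
E
```

```text
(283, 190) [471. 339.  58.]
(378, 347) [ 465. -215.   50.]
(320, 270) [455.  62.  20.]
(341, 257) [522.  80.  20.]
(362, 258) [573.  63.  10.]
(294, 285) [382.  55.   5.]
(232, 163) [396. 565.  15.]
(251, 152) [466. 592.  15.]
(287, 125) [576. 564. 100.]
```

View pics/c1.png

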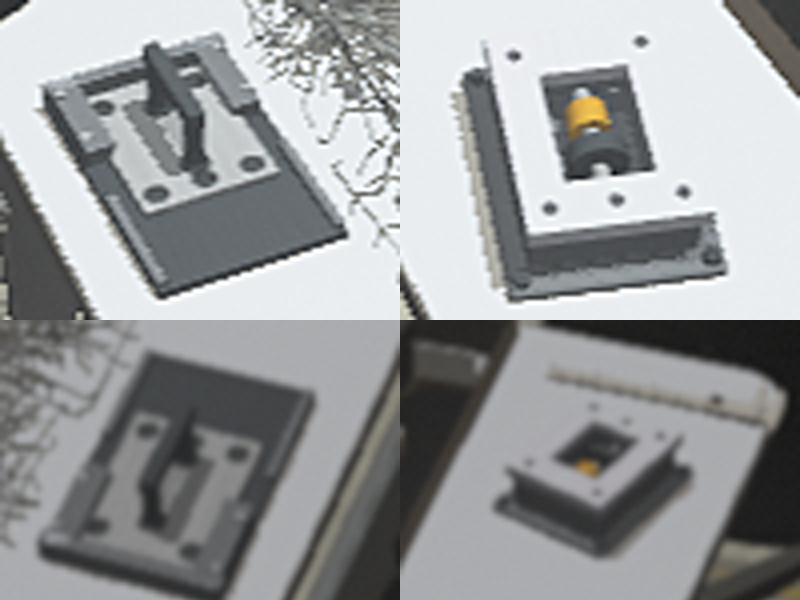

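The enlarged crops show five dark housing threads and the cover's three-hole end. On both parts the three-hole end points towards -y (lower right in the scene view). Crop positions are cover (157,193), (205,177), (252,163), (103,107) and housing (150,208), (217,200), (283,191), (114,56), (241,41). Next I turn these into world points.

```bash
python3 - <<'E'
from h import *
a=load('s1.png')
def P(l,o,z): return np.array([onz(a,((x+.5)/4-.5+o[0],(y+.5)/4-.5+o[1]),z)[:2] for x,y in l])
def fit(m,w):
    m=np.array(m,float);mc=m-m.mean(0);wc=w-w.mean(0)
    th=np.arctan2((mc[:,0]*wc[:,1]-mc[:,1]*wc[:,0]).sum(),(mc*wc).sum())
    R=np.array([[np.cos(th),-np.sin(th)],[np.sin(th),np.cos(th)]])
    c=w.mean(0)-R@m.mean(0); print('centre',c.round(1),'yaw',th.round(4),'res',(w-c-m@R.T).round(1).tolist())
H=P([(150,208),(217,200),(283,191),(114,56),(241,41)],(330,310),50)
fit([(-50,36),(-50,0),(-50,-36),(50,36),(50,-36)],H)
C=P([(157,193),(205,177),(252,163),(103,107)],(235,165),13)
fit([(-50,36),(-50,0),(-50,-36),(50,36)],C)
T=P([(163,297),(347,235)],(235,165),8)
print(T)
h=P([(152,45),(197,172)],(235,165),50);print(h)
for n,uv in(('s1.png',(282,190)),):
    x,y=uv; z=a['depth'][y-15:y+20:3,x-12:x+12:3];print(z.round())
E
```

```text
centre [ 474.8 -200.5] yaw 1.2872 res [[0.0, 0.0], [-0.0, -0.1], [-0.1, 0.5], [-0.0, -0.2], [0.2, -0.1]]
centre [464.6 361. ] yaw 1.59 res [[0.1, -0.2], [0.3, 0.6], [-0.5, -0.2], [0.1, -0.3]]
[[398.09566047 219.6933616 ]
 [533.11365887 223.38279924]]
[[470.10663213 417.18541101]
 [448.65622401 280.23727562]]
[[1775. 1667. 1777. 1773. 1736. 1741. 1735. 1782.]
 [1675. 1660. 1740. 1725. 1733. 1730. 1723. 1732.]
 [1712. 1646. 1649. 1736. 1744. 1713. 1723. 1724.]
 [1737. 1659. 1640. 1644. 1731.    0. 1703. 1713.]
 [1708. 1676. 1642. 1625. 1713. 1708. 1716. 1695.]
 [1708. 1690. 1687. 1624. 1627. 1712. 1700. 1694.]
 [1694. 1695. 1699. 1624. 1626. 1618. 1694. 1699.]
 [1679. 1691. 1688. 1694. 1620. 1624. 1685. 1686.]
 [1676. 1679. 1673. 1671. 1630. 1634. 1676. 1677.]
 [1668. 1673. 1669. 1662. 1641. 1646. 1665. 1670.]
 [1663. 1665. 1657. 1653. 1649. 1645. 1659. 1658.]
 [1657. 1654. 1657. 1653. 1648. 1652. 1653. 1651.]]
```

Call:
play_rows(travel=[[0, 0, 0], [0, 0, 0], [0, 0, 0], [0, 0, 0], [0, 0, 0], [0, 0, 0], [0, 0, 0], [0, 0, 0], [0, 0, 0], [0, 0, 0], [0, 0, 0], [0, 0, 0]], rotation=[[0, 0, 0.11], [0, 0, 0.11], [0, 0, 0.11], [0, 0, 0.11], [0, 0, 0.11], [0, 0, 0.11], [0, 0, 0.11], [0, 0, 0.11], [0, 0, 0.11], [0, 0, 0.11], [0, 0, 0.11], [0, 0, 0.11]], grip=[1, 1, 1, 1, 1, 1, 1, 1, 1, 1, 1, 1])

```text
clock: 1.15
position: [142.3, 608.3, 230.8]
ee_rot: [0.713, -0.702, 0.0, 0.0]
contact_force: [0.3, -0.9, 0.0]
gripper_width: 85.5
```

Call:
play_rows(travel=[[0.021, -0.026, 0], [0.021, -0.026, 0], [0.021, -0.026, 0], [0.021, -0.026, 0], [0.021, -0.026, 0], [0.021, -0.026, 0], [0.021, -0.026, 0], [0.021, -0.026, 0], [0.021, -0.026, 0], [0.021, -0.026, 0], [0.021, -0.026, 0], [0.021, -0.026, 0]], rotation=[[0, 0, 0], [0, 0, 0], [0, 0, 0], [0, 0, 0], [0, 0, 0], [0, 0, 0], [0, 0, 0], [0, 0, 0], [0, 0, 0], [0, 0, 0], [0, 0, 0], [0, 0, 0]], grip=[1, 1, 1, 1, 1, 1, 1, 1, 1, 1, 1, 1])

```text
clock: 2.15
position: [460.5, 361.8, 231.1]
ee_rot: [0.715, -0.7, -0.0, 0.0]
contact_force: [-0.2, 0.4, -0.3]
gripper_width: 85.7
```

Call:
play_rows(travel=[[0, 0, 0], [0, 0, 0]], rotation=[[0, 0, 0], [0, 0, 0]], grip=[1, 1])

```text
clock: 2.32
position: [460.6, 361.7, 230.7]
ee_rot: [0.713, -0.701, -0.0, 0.001]
contact_force: [-0.4, 0.2, 0.3]
gripper_width: 85.1
```

```bash
python3 - <<'E'
from h import *
w=save('wrist','w2.png'); s=w['s']; print(s['clock'],s['position'],s['ee_rot'],s['joints'])
E
```

```text
2.3167 [460.56934735 361.74339775 230.68931459] [ 7.13317604e-01 -7.00840690e-01 -2.83214678e-05  5.67777140e-04] [ 9.42038564e-01  3.18965321e-01 -9.21942668e-02 -2.43451066e-04
 -1.16075158e+00 -9.24296136e-01]
```

View pics/w2.png

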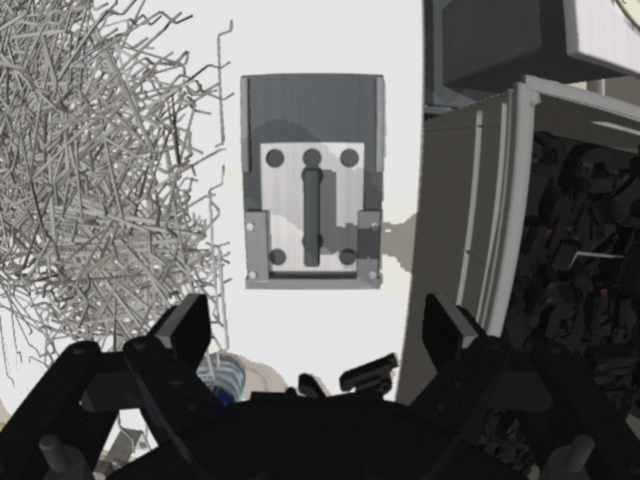

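The wrist view shows the cover in the tray. Its holes are near (276,158), (313,157), (350,158), (278,257) and (347,257), and the handle bar runs from (312,168) to (312,266).

```bash
cat >> h.py <<'E'
def fit(m,w):
    m=np.array(m,float);w=np.array(w)[:,:2];mc=m-m.mean(0);wc=w-w.mean(0)
    th=np.arctan2((mc[:,0]*wc[:,1]-mc[:,1]*wc[:,0]).sum(),(mc*wc).sum())
    R=np.array([[np.cos(th),-np.sin(th)],[np.sin(th),np.cos(th)]])
    c=w.mean(0)-R@m.mean(0); print('centre',c.round(1),'yaw',th.round(4),'res',(w-c-m@R.T).round(1).tolist()); return c,th
E
python3 - <<'E'
from h import *
d=load('w2.png'); g=cv2.cvtColor(d['image'],cv2.COLOR_BGR2GRAY)
pts=[]
for u,v in [(276,158),(313,157),(350,158),(278,257),(347,257)]:
    p=g[v-14:v+15,u-14:u+15]
    m=(p<115).astype(np.uint8); n,l,st,c=cv2.connectedComponentsWithStats(m); k=l[14,14]
    pts.append(c[k]+[u-14,v-14]); print(pts[-1].round(1),st[k])
W=[onz(d,p,13) for p in [(276,158),(313,157),(350,158),(278,257),(347,257)]]
# image left = +x world = cover -y
fit([(-50,-36),(-50,0),(-50,36),(50,-36),(50,36)],W)
a,b=onz(d,(312,169),58),onz(d,(312,265),58); print('bar',a,b,(a+b)/2,np.linalg.norm(a-b))
for uv in [(243,76),(383,76)]: print('traycorner',onz(d,uv,8))
T=Rn.from_quat(d['s']['ee_rot']).as_matrix(); print('toolx yaw',np.arctan2(T[1,0],T[0,0]))
E
```

```text
[274.4 157.9] [  4   6  18  17 240]
[311.9 160.8] [  4   6  25  23 356]
[348.9 157.8] [  5   6  17  17 233]
[274.5 257.1] [  3   0  19  29 268]
[348.4 251.9] [  0   0  29  24 503]
centre [461.6 361.9] yaw 1.5826 res [[-0.1, 0.0], [-0.1, -0.8], [0.0, -0.3], [-0.5, 0.7], [0.7, 0.4]]
bar [462.51879853 319.33259196  58.        ] [461.27711008 405.37664061  58.        ] [461.8979543  362.35461628  58.        ] 86.05300749629451
traycorner [532.29255754 229.7678055    8.        ]
traycorner [394.79026095 227.72280464   8.        ]
toolx yaw -1.5531507541075584
```

Call:
play_rows(travel=[[0, -0.0014, 0.019], [0, 0, 0.019], [0, 0, 0.019], [0, 0, 0.019], [0, 0, 0.019], [0, 0, 0.019], [0, 0, 0.019], [0, 0, 0.019], [0, 0, 0.019], [0, 0, 0.019], [0, 0, 0], [0, 0, 0]], rotation=[[0, 0, 0.004], [0, 0, 0], [0, 0, 0], [0, 0, 0], [0, 0, 0], [0, 0, 0], [0, 0, 0], [0, 0, 0], [0, 0, 0], [0, 0, 0], [0, 0, 0], [0, 0, 0]], grip=[1, 1, 1, 1, 1, 1, 1, 1, 1, 1, 1, 1])

```text
clock: 3.37
position: [459.9, 363.5, 40.7]
ee_rot: [0.714, -0.7, 0.0, 0.001]
contact_force: [0.5, -0.2, 0.9]
gripper_width: 85.1
```

Call:
play_rows(travel=[[0, 0, 0], [0, 0, 0], [0, 0, 0], [0, 0, 0], [0, 0, 0], [0, 0, 0], [0, 0, 0], [0, 0, 0], [0, 0, 0], [0, 0, 0], [0, 0, 0], [0, 0, 0]], rotation=[[0, 0, 0], [0, 0, 0], [0, 0, 0], [0, 0, 0], [0, 0, 0], [0, 0, 0], [0, 0, 0], [0, 0, 0], [0, 0, 0], [0, 0, 0], [0, 0, 0], [0, 0, 0]], grip=[0.6, 0.3, 0.1, 0, 0, 0, 0, 0, 0, 0, 0, 0])

```text
clock: 4.37
position: [462.1, 363.8, 42.3]
ee_rot: [0.713, -0.701, 0.0, -0.001]
contact_force: [4.1, -1.5, 5.6]
gripper_width: 12.9
```

```bash
python3 - <<'E'
from h import *
s=arm.read_state(); print(s['position'],s['ee_rot'],s['contact_force'],s['wrist_torque'],s['gripper_width'])
T=Rn.from_quat(s['ee_rot']).as_matrix(); print('toolx yaw',np.arctan2(T[1,0],T[0,0]))
E
```

```text
[462.10568835 363.81551497  42.30514539] [ 7.13245396e-01 -7.00912972e-01  2.54771141e-04 -1.39493272e-03] [ 4.14922634 -1.51099956  5.64621068] [-0.38553043 -1.1934364   0.02983063] 12.865979693745388
toolx yaw -1.5533535383292447
```

Call:
play_rows(travel=[[0, 0, -0.0015], [0, 0, 0], [0.005, 0, 0], [0.005, 0, 0], [0.005, 0, 0], [0.005, 0, 0], [0, 0, 0]], rotation=[[0, 0, 0], [0, 0, 0], [0, 0, 0], [0, 0, 0], [0, 0, 0], [0, 0, 0], [0, 0, 0]], grip=[0, 0, 0, 0, 0, 0, 0])

```text
clock: 4.95
position: [462.1, 344.1, 42.6]
ee_rot: [0.713, -0.702, -0.0, -0.002]
contact_force: [5.0, 1.8, -1.5]
gripper_width: 12.9
```

Call:
play_rows(travel=[[0.008, -0.0006, 0], [0.008, -0.0006, 0], [0.008, 0, 0], [0.008, 0, 0], [0.008, 0, 0], [0.008, 0, 0], [0.008, 0, 0], [0.008, 0, 0], [0.008, 0, 0], [0, 0, 0], [0, 0, 0]], rotation=[[0, 0, 0], [0, 0, 0], [0, 0, 0], [0, 0, 0], [0, 0, 0], [0, 0, 0], [0, 0, 0], [0, 0, 0], [0, 0, 0], [0, 0, 0], [0, 0, 0]], grip=[0, 0, 0, 0, 0, 0, 0, 0, 0, 0, 0])

```text
clock: 5.87
position: [462.9, 269.6, 42.5]
ee_rot: [0.713, -0.702, -0.0, 0.002]
contact_force: [0.5, -0.8, -2.6]
gripper_width: 12.5
```

```bash
python3 - <<'E'
from h import *
a=save('scene','s2.png'); s=a['s']; print(s['position'],s['contact_force'],s['wrist_torque'])
im=a['image'];A=cv2.resize(im[165:285,215:365],None,fx=5,fy=5,interpolation=cv2.INTER_CUBIC);cv2.imwrite('pics/c2.png',A)
E
```

```text
[462.91360926 269.57603794  42.47987006] [ 0.47909613 -0.83718138 -2.64463647] [-0.13357082 -0.01116506 -0.08602915]
```

View pics/c2.png

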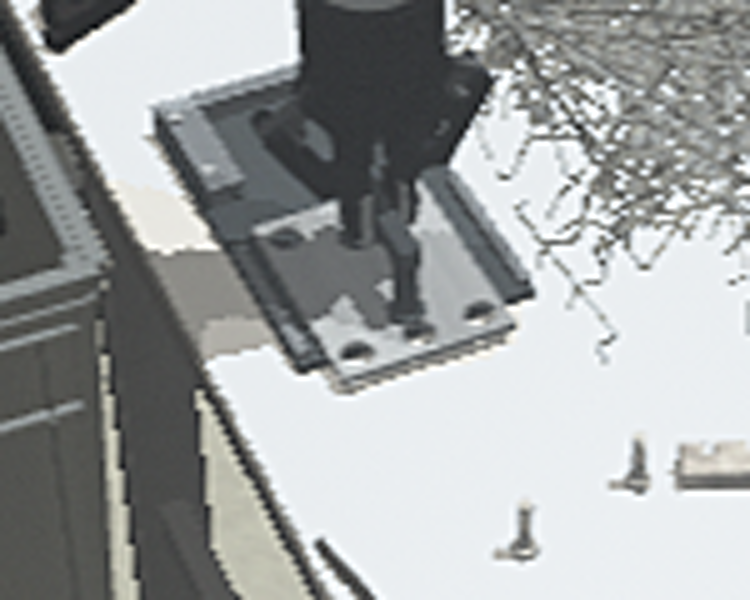

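The cover has been drawn out past the lips: its three-hole end overhangs the tray mouth, and its holes show near (357,350), (418,330) and (480,310). The bolts are clear of the path. I lift and carry it.

Call:
play_rows(travel=[[0, 0, -0.004], [0, 0, -0.01], [0, 0, -0.015], [0, 0, -0.015], [0, 0, -0.015], [0, 0, -0.015], [0, 0, -0.015], [0, 0, -0.015], [0, 0, -0.01], [0, 0, -0.004], [0, 0, 0]], rotation=[[0, 0, 0], [0, 0, 0], [0, 0, 0], [0, 0, 0], [0, 0, 0], [0, 0, 0], [0, 0, 0], [0, 0, 0], [0, 0, 0], [0, 0, 0], [0, 0, 0]], grip=[0, 0, 0, 0, 0, 0, 0, 0, 0, 0, 0])

```text
clock: 6.83
position: [463.9, 271.7, 162.0]
ee_rot: [0.713, -0.701, -0.0, -0.001]
contact_force: [-0.8, 1.1, -5.2]
gripper_width: 12.4
```

Call:
play_rows(travel=[[0.01, 0, 0], [0.02, 0, 0], [0.034, 0, 0], [0.034, 0, 0], [0.034, 0, 0], [0.034, 0, 0], [0.034, 0, 0], [0.034, 0, 0], [0.034, 0, 0], [0.034, 0, 0], [0.02, 0, 0], [0.01, 0, 0]], rotation=[[0, 0, 0.025], [0, 0, 0.025], [0, 0, 0.025], [0, 0, 0.025], [0, 0, 0.025], [0, 0, 0.025], [0, 0, 0.025], [0, 0, 0.025], [0, 0, 0.025], [0, 0, 0.025], [0, 0, 0.025], [0, 0, 0.025]], grip=[0, 0, 0, 0, 0, 0, 0, 0, 0, 0, 0, 0])

```text
clock: 7.83
position: [421.4, -60.2, 159.7]
ee_rot: [-0.598, 0.801, 0.001, -0.002]
contact_force: [-0.3, 0.8, -4.6]
gripper_width: 12.7
```

Call:
play_rows(travel=[[0, 0, 0], [0, 0, 0], [0, 0, 0]], rotation=[[0, 0, 0], [0, 0, 0], [0, 0, 0]], grip=[0, 0, 0])

```text
clock: 8.08
position: [424.1, -57.0, 160.6]
ee_rot: [-0.601, 0.8, 0.0, -0.0]
contact_force: [0.0, 0.6, -4.6]
gripper_width: 12.9
```

```bash
python3 - <<'E'
from h import *
a=save('wrist','w3.png'); s=a['s']; print(s['position'],s['ee_rot'],s['contact_force'],s['wrist_torque'],s['gripper_width'])
E
```

```text
[424.11204933 -57.037309   160.59579265] [-6.00508130e-01  7.99618648e-01  5.83274817e-05 -2.06789296e-05] [ 0.02402093  0.55336911 -4.63991145] [ 0.00623963 -0.01439103 -0.01534992] 12.868080992491235
```

View pics/w3.png

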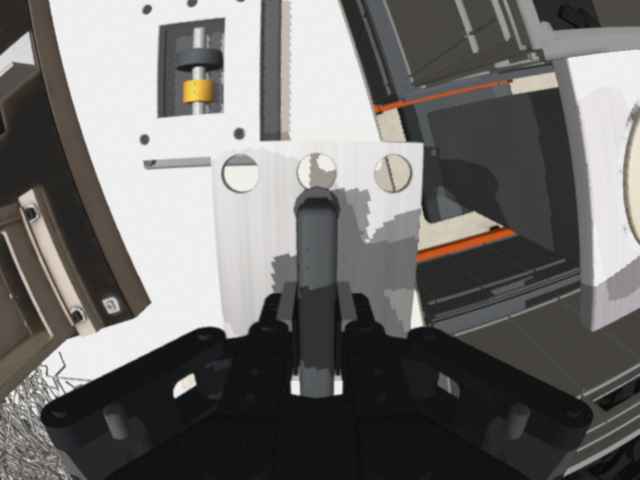

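The wrist view shows cover holes at about (240,173), (317,173) and (393,173). The housing threads are at (144,140), (239,134), (147,9) and (192,3).

```bash
python3 - <<'E'
from h import *
d=load('w3.png'); s=d['s']; T=Rn.from_quat(s['ee_rot']).as_matrix(); ty=np.arctan2(T[1,0],T[0,0]); print('tool yaw',ty)
W=[onz(d,p,50) for p in [(144,140),(239,134),(147,9),(192,3)]]
hc,hy=fit([(50,-36),(50,36),(-50,-36),(-50,0)],W)
for z in (126,128,131,134,136):
    C=[onz(d,p,z) for p in [(240,173),(317,173),(393,173)]]
    print(z,np.linalg.norm(C[0]-C[2]))
    cc,cy=fit([(-50,-36),(-50,0),(-50,36)],C)
    rel=T[:2,:2].T@(cc-s['position'][:2]); print(' cover in tool',rel.round(1),'yaw rel',cy-ty)
E
```

```text
tool yaw -1.8533198070671277
centre [ 473.4 -199.6] yaw 1.2818 res [[0.3, 0.3], [-0.2, 0.1], [-0.1, -0.6], [0.1, 0.2]]
126 74.59804479892611
centre [421.7 -58.5] yaw 1.2875 res [[1.3, -0.5], [-0.1, 0.3], [-1.2, 0.2]]
 cover in tool [2.1 1.9] yaw rel 3.1408532464885917
128 73.76435043579782
centre [421.7 -58.7] yaw 1.2875 res [[0.9, -0.4], [-0.1, 0.3], [-0.8, 0.1]]
 cover in tool [2.2 1.9] yaw rel 3.140853246488591
131 72.51380889110538
centre [421.6 -58.9] yaw 1.2875 res [[0.3, -0.2], [-0.1, 0.3], [-0.2, -0.1]]
 cover in tool [2.5 1.9] yaw rel 3.140853246488591
134 71.263267346413
centre [421.5 -59.2] yaw 1.2875 res [[-0.3, -0.1], [-0.1, 0.3], [0.4, -0.3]]
 cover in tool [2.8 1.9] yaw rel 3.140853246488591
136 70.42957298328471
centre [421.5 -59.3] yaw 1.2875 res [[-0.7, 0.1], [-0.1, 0.3], [0.8, -0.4]]
 cover in tool [2.9 1.9] yaw rel 3.140853246488591
```

Call:
play_rows(travel=[[0.005, -0.0035, 0], [0.01, -0.008, 0], [0.0135, -0.01, 0], [0.0135, -0.01, 0], [0.0135, -0.01, 0], [0.0135, -0.01, 0], [0.0135, -0.01, 0], [0.0135, -0.01, 0], [0.0125, -0.009, 0], [0.008, -0.006, 0], [0.004, -0.003, 0], [0, 0, 0]], rotation=[[0, 0, 0], [0, 0, 0], [0, 0, 0], [0, 0, 0], [0, 0, 0], [0, 0, 0.003], [0, 0, 0], [0, 0, 0], [0, 0, 0], [0, 0, 0], [0, 0, 0], [0, 0, 0]], grip=[0, 0, 0, 0, 0, 0, 0, 0, 0, 0, 0, 0])

```text
clock: 9.13
position: [476.5, -198.6, 160.5]
ee_rot: [-0.599, 0.801, 0.0, -0.0]
contact_force: [-0.2, 0.3, -5.5]
gripper_width: 12.9
```

Call:
play_rows(travel=[[0, 0, 0.004], [0, 0, 0.008], [0, 0, 0.01], [0, 0, 0.01], [0, 0, 0.01], [0, 0, 0.006], [0, 0, 0.003], [0, 0, 0], [0, 0, 0], [0, 0, 0]], rotation=[[0, 0, 0], [0, 0, 0], [0, 0, 0], [0, 0, 0], [0, 0, 0], [0, 0, 0], [0, 0, 0], [0, 0, 0], [0, 0, 0], [0, 0, 0]], grip=[0, 0, 0, 0, 0, 0, 0, 0, 0, 0])

```text
clock: 9.97
position: [476.5, -198.4, 110.3]
ee_rot: [-0.599, 0.801, -0.0, 0.0]
contact_force: [0.1, 0.3, -4.7]
gripper_width: 12.3
```

```bash
python3 - <<'E'
from h import *
a=save('wrist','w4.png'); s=a['s']; print(s['clock'],s['position'],s['ee_rot'],s['contact_force'],s['wrist_torque'],s['gripper_width'])
b=save('scene','s4.png'); c=save('side','d4.png')
A=cv2.resize(a['image'][130:210,220:420],None,fx=4,fy=4,interpolation=cv2.INTER_CUBIC)
B=cv2.resize(b['image'][305:375,335:435],None,fx=4,fy=4,interpolation=cv2.INTER_CUBIC)
C=cv2.resize(c['image'][165:235,300:400],None,fx=4,fy=4,interpolation=cv2.INTER_CUBIC)
cv2.imwrite('pics/c4.png',np.vstack([A,np.hstack([B,C])]))
E
```

```text
9.9667 [ 476.52544974 -198.3687424   110.27424665] [-5.99174289e-01  8.00618392e-01 -4.70611852e-04  3.74426107e-04] [ 0.14480177  0.27362348 -4.65420616] [-0.02367035 -0.02171033 -0.05178218] 12.32397868550732
```

View pics/c4.png

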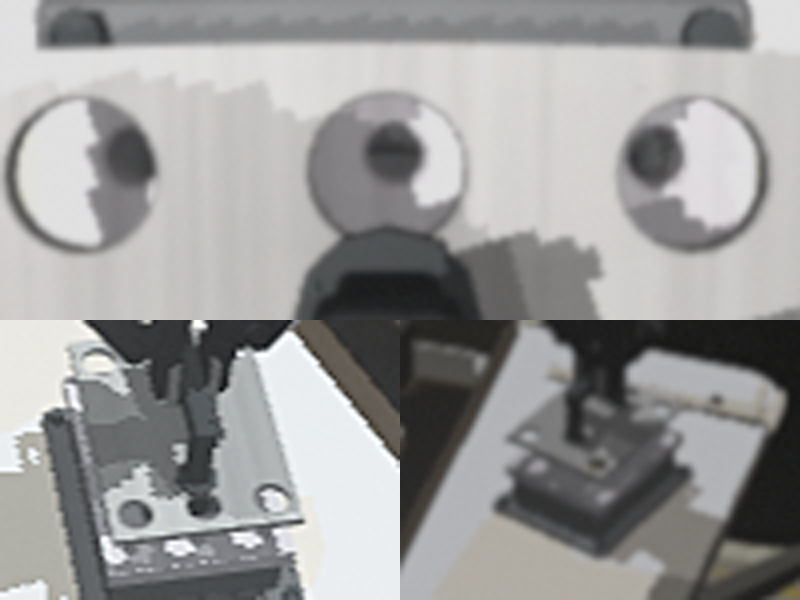

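In the wrist crop the threads are visible through the clearance holes: threads (131,155), (393,150), (654,155) and hole rims (82,173), (388,165), (691,173). The plate floats clear of the housing and level in both other views.

```bash
python3 - <<'E'
from h import *
d=load('w4.png'); s=d['s']; T=Rn.from_quat(s['ee_rot']).as_matrix(); ty=np.arctan2(T[1,0],T[0,0]); print('tool yaw',ty)
f=lambda l,z,o=(220,130):[onz(d,((x+.5)/4-.5+o[0],(y+.5)/4-.5+o[1]),z) for x,y in l]
M=[(-50,-36),(-50,0),(-50,36)]
t=f([(131,155),(393,150),(654,155)],50); h=f([(82,173),(388,165),(691,173)],81.3)
print('spacing',np.linalg.norm(t[0]-t[2]),np.linalg.norm(h[0]-h[2]))
a,x=fit(M,t); b,y=fit(M,h); print('need tool xy',(T[:2,:2].T@(a-b)).round(1),'yaw',x-y)
d=load('s4.png'); h=f([(136,193),(203,183),(274,177),(100,40)],81.3,(335,305))
e,y=fit([(-50,36),(-50,0),(-50,-36),(50,36)],h); print('scene: housing-cover',np.array([474.8,-200.5])-e,1.287-y)
E
```

```text
tool yaw -1.8566536228581185
spacing 72.49469341308617 71.88653390823377
centre [ 473.4 -200.1] yaw 1.2848 res [[0.3, 0.0], [-0.1, -0.2], [-0.2, 0.2]]
centre [ 474.1 -200.7] yaw 1.2842 res [[0.0, 0.2], [-0.2, -0.3], [0.2, 0.1]]
need tool xy [-0.4  0.9] yaw 0.0005282326068405396
centre [ 476.7 -200.3] yaw 1.2842 res [[-0.3, -0.2], [-0.3, 1.1], [0.6, -0.7], [-0.1, -0.3]]
scene: housing-cover [-1.87798254 -0.16529425] 0.0027765657793783483
```

Call:
play_rows(travel=[[0, 0.0006, 0.001], [0, 0.0006, 0.002], [0, 0, 0.002], [0, 0, 0.001], [0, 0, 0], [0, 0, 0], [0, 0, 0], [0, 0, 0], [0, 0, 0], [0, 0, 0], [0, 0, 0], [0, 0, 0]], rotation=[[0, 0, 0], [0, 0, 0], [0, 0, 0], [0, 0, 0], [0, 0, 0], [0, 0, 0], [0, 0, 0], [0, 0, 0], [0, 0, 0], [0, 0, 0], [0, 0, 0], [0, 0, 0]], grip=[0, 0, 0, 0, 0, 0, 0, 0, 0, 0, 0, 0])

```text
clock: 11.12
position: [474.9, -197.9, 103.9]
ee_rot: [-0.599, 0.801, -0.0, 0.0]
contact_force: [-0.1, 0.2, -4.8]
gripper_width: 12.8
```

```bash
python3 - <<'E'
from h import *
a=save('wrist','w5.png'); s=a['s']; print(s['clock'],s['position'],s['ee_rot'],s['contact_force'],s['wrist_torque'],np.abs(s['joint_vel']).max())
b=save('scene','s5.png')
A=cv2.resize(a['image'][130:210,220:420],None,fx=4,fy=4,interpolation=cv2.INTER_CUBIC)
B=cv2.resize(b['image'][305:375,335:435],None,fx=4,fy=4,interpolation=cv2.INTER_CUBIC)
cv2.imwrite('pics/c5.png',np.vstack([A,np.hstack([B,cv2.resize(b['image'][165:305,235:435],(400,280))])]))
E
```

```text
11.1167 [ 474.89325453 -197.92230085  103.85100412] [-5.99124702e-01  8.00655725e-01 -3.02965698e-05  1.33823916e-05] [-0.11176104  0.22624604 -4.75680405] [-0.02871274  0.00728924 -0.00922899] 0.0025640793868262467
```

View pics/c5.png

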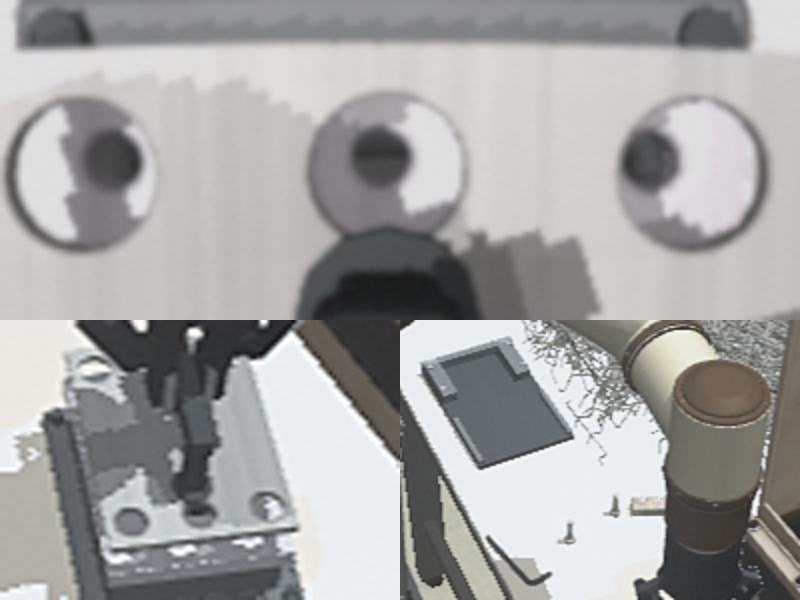

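The threads are visible inside the clearance holes at (115,158), (381,155) and (650,158). The tray is empty, and the bolts, hex key and gauge block are undisturbed. I run a last check of the numbers.

```bash
python3 - <<'E'
from h import *
d=load('w5.png'); s=d['s']; T=Rn.from_quat(s['ee_rot']).as_matrix()
f=lambda l,z,o=(220,130):[onz(d,((x+.5)/4-.5+o[0],(y+.5)/4-.5+o[1]),z) for x,y in l]
M=[(-50,-36),(-50,0),(-50,36)]
t=f([(115,158),(381,155),(650,158)],50); h=f([(82,173),(388,165),(691,173)],75)
a,x=fit(M,t); b,y=fit(M,h); print('need tool xy',(T[:2,:2].T@(a-b)).round(1),'yaw',x-y)
print((np.array(t)-h)[:,:2].round(1), np.linalg.norm(h[0]-h[2]))
d=load('s5.png'); h=f([(131,201),(201,193),(268,187),(95,47)],75,(335,305))
e,y=fit([(-50,36),(-50,0),(-50,-36),(50,36)],h); print('scene: housing-cover',np.array([474.8,-200.5])-e,1.287-y)
E
```

```text
centre [ 473.1 -200.1] yaw 1.2837 res [[-0.1, 0.0], [0.1, -0.0], [-0.0, 0.0]]
centre [ 472.4 -200.2] yaw 1.284 res [[0.0, 0.2], [-0.2, -0.3], [0.2, 0.1]]
need tool xy [-0.4 -0.6] yaw -0.0003237784076537409
[[0.6 0.1]
 [1.  0.5]
 [0.5 0.1]] 71.83678762446824
centre [ 474.5 -200.6] yaw 1.2789 res [[-0.2, 0.2], [0.7, -0.1], [-0.1, -0.9], [-0.4, 0.9]]
scene: housing-cover [0.28493886 0.10041162] 0.00814533612951518
```

Both cameras put the cover within 1 mm of the housing's centre, against an allowance of 5 mm per hole. The arm is still, so I hand the job in.

```bash
python3 -c "
from h import *
print(workorder.job_done())"
```

```text
the job is handed in; nothing more can be done
None
```

I gripped the cover by its handle and drew it about 94 mm out along the guides until it was clear of the lips. I then carried it over the housing and handed the job in at about 11 s with the arm still holding it.

Last checks before handing in:
- **Alignment:** the cover's centre is within about 1 mm of the housing's (0.7 mm by the wrist camera, 0.3 mm by the scene camera). Each hole allows 5 mm, and the three-hole end is over the three-hole end.
- **Turn:** the wrist camera found no turn error (0.0003 rad). The scene camera disagreed slightly at 0.008 rad, which is about 0.5 mm at the holes and within tolerance.
- **Two-hole end:** its threads were not visible directly, so its alignment is inferred from the fitted position.
- **Height:** the underside is about 70 mm above the table, so 20 mm above the housing. I worked this out from the tool height and an earlier measurement of the plate.
- **Contact and motion:** the tool is level and motionless. The wrist force was about 4.8 N, which matches the cover's weight alone, so nothing is touching the housing.
- **Other items:** the tray, bolts, hex key and gauge block looked undisturbed in the last picture. I did not check the calliper, clips or bottle again, but the arm worked well away from them.

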